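Put the microscope objectives away in their storage cups

ROBOT

A 6-joint arm with a two-finger parallel gripper is mounted at the origin on the work surface. World frame = base frame: x ahead of the robot, y to its left, z up, the work surface at z = 0. Lengths are in mm, angles in rad, forces in N, time in s.
With the tool pointing down it reaches from about 300 to 750 mm from the base axis. Payload 8.5 kg.
Tool frame: the origin (TCP) lies midway between the tips of the shut fingers; the grasp point (between the pads) lies 19 mm behind it (pinch_z is the distance from the TCP to the grasp point, in mm); z points along the fingers, y is the line along which they close (so a half turn about z gives the same grasp; the last joint's range is limited). The gripper opens to 85 mm and grips with 20 to 120 N. Pads are 22 mm wide; open, the fingers measure 114 mm over their backs; the gripper's body (76 mm by 85 mm) begins 54 mm behind the grasp point. The pads swing forward as they close: fully open they stand 13 mm farther back than shut.
Start: joints at [0.929, 0.381, 1.297, -0, 1.464, -0.215], TCP at [227.667, 500.648, 231.322] pointing down, gripper open.
Joint ranges: [-3.11, 3.11], [-0.89, 2.33], [0.22, 2.48], [-1.42, 4.56], [0.17, 2.85], [-2.88, 2.88]. Speed limits (rad/s): [2.39, 2.39, 3.14, 3.14, 3.14, 3.14].

INTERFACE

Orientations are given as a rotation vector (axis times angle).
In Python, from cell import * gives the robot as it stands.
- The arm moves only by the tool send_rows, never from a script. Its arguments are lists of equal length, an entry for each row: "turn": the turn, a rotation vector about the world's x, y, z in rad, a list of three; "slide": the shift along the world's x, y, z in mm, a list of three; "jaw": the closure, from 0 (fully open) to 1 (shut). A call has 1 to 20 rows; each row is the pose to reach, as a shift and turn from the pose commanded when the call began; what a row does not reach only later rows make up. A row lasts 1/10 s, in which the tool goes at most 50 mm and 8.59 degrees, less where a joint would pass 70% of its speed; a pose out of reach is approached as far as the arm can. A call with a gripper value outside its range is refused whole. The fingers move at their own pace and stop on an object; the grip force is fixed at half the most. Time passes only in rows, so rows that repeat a pose let the fingers close. It gives the time, the measured TCP pose, the force, the opening and the grip force at its end, in the units of the state.
- observe(): the state, without advancing time (a new reading comes with each control period).
- grab_frame(name): name is "scene" or "top" or "wrist"; returns a dict with "image" (480x640x3 uint8, red, green, blue), "depth" (480x640 float32, mm along the optical axis (not along the pixel's ray), 0 where there is no reading), "fx", "fy", "cx", "cy" (pixels), "T" (4x4, takes a point from camera to world coordinates); the wrist camera has in their place "tool_from_camera" (4x4, takes a point from camera to tool coordinates, whose origin is the TCP and whose axes are the flange's). Camera axes: x right, y down, z forward; pixel columns grow to the right and rows downward; lengths in mm; the calibration is good to about 2 mm. A picture is of the moment at which its call begins: read the wrist's pose just before it.
- finish_job(): hands the job in; it is judged then, once.
The state is a dict: "t": time; "joints": joint angles; "joint_velocities": joint speeds; "joint_torque": joint torques, N m; "eef_pos": TCP position; "orientation": TCP orientation; "contact_force": force on the tool from outside, world axes, zero at the start; "ft_torque": the same for the moment, N m; "opening": finger opening in mm; "grasp_force": force on a finger pad.
Only numpy, scipy, OpenCV 4.12 (cv2) and the standard library are available. Lean on these libraries where they do the work, as an engineer would, in place of code of your own. Each camera call takes 0.05 s, during which the arm holds its last target. There are 200 camera calls.

TASK

Put the four microscope objectives away: stand each one upright, nose up, on the floor of the storage cup made for its size, the slimmest objective in the smallest cup and so on up to the widest in the largest. Set them down gently without tipping any over, and leave the two black-topped eyepieces where they stand.

Things in the scene. Friction and masses are not known exactly. Their poses are not given: they have to be found in the camera images.
- objective_slim: The slimmest of the four loose microscope objectives: a white metal barrel with two steel bands, standing upright on the bench, nose and lens up. Barrel 24 mm in diameter and straight from the underside up to 42 mm, then a steel nose tapering inwards; 58 mm tall in all; about 80 g. Origin: centre of the underside; z up along the barrel.
- objective_medium: The second slimmest of the four loose microscope objectives: a white metal barrel with two steel bands, standing upright on the bench, nose and lens up. Barrel 32 mm in diameter and straight from the underside up to 42 mm, then a steel nose tapering inwards; 56 mm tall in all; about 130 g. Origin: centre of the underside; z up along the barrel.
- objective_wide: The second widest of the four loose microscope objectives: a white metal barrel with two steel bands, standing upright on the bench, nose and lens up. Barrel 41 mm in diameter and straight from the underside up to 40 mm, then a steel nose tapering inwards; 54 mm tall in all; about 200 g. Origin: centre of the underside; z up along the barrel.
- objective_widest: The widest of the four loose microscope objectives: a white metal barrel with two steel bands, standing upright on the bench, nose and lens up. Barrel 50 mm in diameter and straight from the underside up to 40 mm, then a steel nose tapering inwards; 52 mm tall in all; about 280 g. Origin: centre of the underside; z up along the barrel.
- cup_small: The smallest of the four storage cups, for the slimmest objective: a shallow round black cup with a cork-coloured floor, fastened to the bench. Inside 40 mm wide, outside 48 mm, rim 14 mm above the bench, inner floor 4 mm above the bench. Origin: centre of the underside, on the bench; z up.
- cup_medium: The second smallest of the four storage cups, for the second slimmest objective: a shallow round black cup with a cork-coloured floor, fastened to the bench. Inside 48 mm wide, outside 56 mm, rim 14 mm above the bench, inner floor 4 mm above the bench. Origin: centre of the underside, on the bench; z up.
- cup_large: The second largest of the four storage cups, for the second widest objective: a shallow round black cup with a cork-coloured floor, fastened to the bench. Inside 57 mm wide, outside 65 mm, rim 14 mm above the bench, inner floor 4 mm above the bench. Origin: centre of the underside, on the bench; z up.
- cup_largest: The largest of the four storage cups, for the widest objective: a shallow round black cup with a cork-coloured floor, fastened to the bench. Inside 66 mm wide, outside 74 mm, rim 14 mm above the bench, inner floor 4 mm above the bench. Origin: centre of the underside, on the bench; z up.
- eyepiece_a: One of two loose eyepieces, not to be moved: a steel tube 31 mm in diameter with a wider black eyecup (42 mm) on top, standing upright, 48 mm tall. Origin: centre of the underside; z up along the tube. Other small things on the bench near the objectives are no taller than 13 mm.
- eyepiece_b: One of two loose eyepieces, not to be moved: a steel tube 31 mm in diameter with a wider black eyecup (42 mm) on top, standing upright, 48 mm tall. Origin: centre of the underside; z up along the tube. Other small things on the bench near the objectives are no taller than 13 mm.
Mind the look-alikes: they are no part of the job. What is shaped like the objective_medium but blue or turquoise is not meant. What is shaped like the objective_widest but blue is not meant.

How it is judged (in metres and radians):
At the end, for the whole second after the job is handed in: Each objective stands in its own cup by size, axis within 10 mm of the cup's centre, underside 1 to 8 mm above the cup's origin (floor at 4 mm), within 0.1 rad of upright, at rest and released; both eyepieces upright (0.1 rad) and within 20 mm of where they began (horizontal distance between objective_slim and cup_small below 0.01 m and z of objective_slim in the frame of cup_small between 0.001 and 0.008 m and angle between each of objective_slim, objective_medium, objective_wide, objective_widest, eyepiece_a, eyepiece_b's own z axis and vertical below 0.1 rad and linear speed of each of objective_slim, objective_medium, objective_wide, objective_widest below 0.02 m/s and angular speed of each of objective_slim, objective_medium, objective_wide, objective_widest below 0.2 rad/s and horizontal distance between objective_medium and cup_medium below 0.01 m and z of objective_medium in the frame of cup_medium between 0.001 and 0.008 m and horizontal distance between objective_wide and cup_large below 0.01 m and z of objective_wide in the frame of cup_large between 0.001 and 0.008 m and horizontal distance between objective_widest and cup_largest below 0.01 m and z of objective_widest in the frame of cup_largest between 0.001 and 0.008 m and distance of each of eyepiece_a, eyepiece_b from where it was at the start of the episode below 0.02 m); the robot touches nothing.
It fails at once if an objective is tipped over (angle between any of objective_slim, objective_medium, objective_wide, objective_widest's own z axis and vertical above 0.8 rad).
It fails at once if an objective is rammed into a cup (more than 40 N) ((contact force between objective_slim and cup_small above 40 N or contact force between objective_slim and cup_medium above 40 N or contact force between objective_slim and cup_large above 40 N or contact force between objective_slim and cup_largest above 40 N) or (contact force between objective_medium and cup_small above 40 N or contact force between objective_medium and cup_medium above 40 N or contact force between objective_medium and cup_large above 40 N or contact force between objective_medium and cup_largest above 40 N) or (contact force between objective_wide and cup_small above 40 N or contact force between objective_wide and cup_medium above 40 N or contact force between objective_wide and cup_large above 40 N or contact force between objective_wide and cup_largest above 40 N) or (contact force between objective_widest and cup_small above 40 N or contact force between objective_widest and cup_medium above 40 N or contact force between objective_widest and cup_large above 40 N or contact force between objective_widest and cup_largest above 40 N)).
It fails at once if an objective is dropped: out of the fingers it moves faster than 0.6 m/s (a fall of about 18 mm) ((linear speed of objective_slim above 0.6 m/s and contact force between objective_slim and the fingers below 0.1 N) or (linear speed of objective_medium above 0.6 m/s and contact force between objective_medium and the fingers below 0.1 N) or (linear speed of objective_wide above 0.6 m/s and contact force between objective_wide and the fingers below 0.1 N) or (linear speed of objective_widest above 0.6 m/s and contact force between objective_widest and the fingers below 0.1 N)).
It fails at once if an eyepiece is moved or knocked over ((distance of eyepiece_a from where it was at the start of the episode above 0.03 m or angle between eyepiece_a's own z axis and vertical above 0.5 rad) or (distance of eyepiece_b from where it was at the start of the episode above 0.03 m or angle between eyepiece_b's own z axis and vertical above 0.5 rad)).
It also fails if it takes over 109 s, if anything falls off the work surface, if the arm or the gripper's body presses on something with over 40 N, if the wrist force passes 120 N, or if a joint passes its speed limit or range.

## Working session

There is one attempt and no reset: what is moved stays moved. The work goes in short steps, Python scripts to look and compute and a tool call to move; the robot and the scene stay as the last step left them, time stands still between calls to the robot, and variables do not carry over. Pictures are saved under pics/ and viewed, at most 14 in all, crops included, and the job is handed in when it is done.

Besides the shell and the picture viewer there is one more tool, called after "Request:" by a JSON object that holds its "api" and its "payload", one argument or row to a line. send_rows: Moves the arm, as the interface text tells. Its arguments: {"type":"object","properties":{"turn":{"type":"array"},"slide":{"type":"array"},"jaw":{"type":"array"}},"required":["turn","slide","jaw"]}

```bash
mkdir -p pics; ls
python3 - <<'E'
from cell import *
import cv2,numpy as np
s=observe(); print({k:np.round(v,3) for k,v in s.items()})
for n in ("top","scene"):
    f=grab_frame(n); cv2.imwrite(f"pics/{n}0.png",f["image"][:,:,::-1]); np.savez(f"pics/{n}0.npz",**f)
    print(n,f["fx"],f["cx"],f["cy"],np.round(f["T"],3).tolist())
E
```

```text
pics
{'t': np.float64(0.0), 'joints': array([ 0.929,  0.381,  1.298, -0.   ,  1.464, -0.215]), 'joint_velocities': array([ 0.   , -0.001, -0.001,  0.   , -0.   ,  0.003]), 'joint_torque': array([-1.0000e-03, -4.4847e+01, -2.3127e+01, -0.0000e+00,  5.0000e-03,
        0.0000e+00]), 'eef_pos': array([227.503, 500.424, 230.692]), 'orientation': array([-6.65e-01, -3.07e+00,  2.00e-03]), 'contact_force': array([ 0.008, -0.888, -0.25 ]), 'ft_torque': array([-0.016, -0.012, -0.036]), 'grasp_force': np.float64(0.0), 'opening': np.float64(85.439)}
top 480.2526317238011 309.52833092100246 239.7197554269185 [[-0.021, -0.999, 0.038, 474.873], [-1.0, 0.02, -0.011, 22.769], [0.01, -0.038, -0.999, 913.119], [0.0, 0.0, 0.0, 1.0]]
scene 591.3918999650691 320.5705562077591 237.990520807174 [[-0.187, 0.711, -0.677, 1229.721], [0.982, 0.133, -0.132, 150.697], [-0.004, -0.69, -0.724, 801.571], [0.0, 0.0, 0.0, 1.0]]
```

View pics/top0.png

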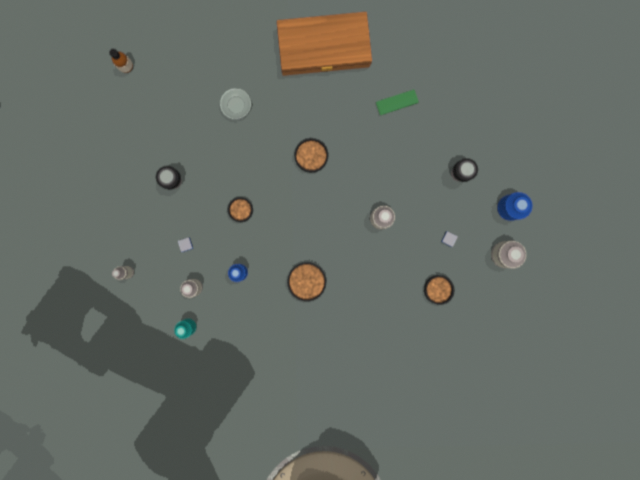

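View pics/scene0.png

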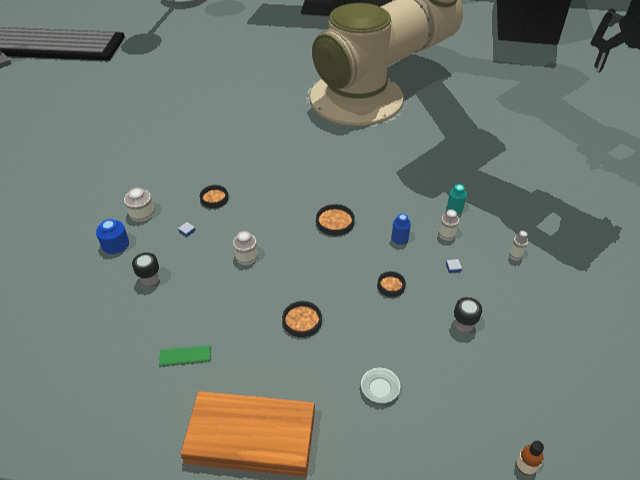

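Top view, what could be mistaken for what:
- **White objectives:** slim (120,273), medium (190,289), wide (383,217), widest (511,254).
- **Look-alikes to avoid:** teal (184,329), blue medium (237,273), blue wide (515,206).
- **Eyepieces:** (168,177) and (465,170).
- **Cups:** small (240,209), medium (438,290), large (311,155), largest (307,282).

I'll pick the four white ones. The scene view shows the same layout.

```bash
cat > h.py <<'E'
import numpy as np,cv2
from scipy.optimize import least_squares
def cloud(f,T=None):
    T=f["T"] if T is None else T
    v,u=np.mgrid[:480,:640]; d=f["depth"].astype(float)
    P=np.stack([(u-f["cx"])/f["fx"]*d,(v-f["cy"])/f["fy"]*d,d,np.ones_like(d)],-1)@np.asarray(T).T
    P=P[...,:3]; P[d==0]=np.nan; return P
def fitc(p,r=None):
    c=p.mean(0)
    if r: return least_squares(lambda q:np.hypot(*(p-q).T)-r,c,loss='soft_l1').x,r
    s=least_squares(lambda q:np.hypot(*(p-q[:2]).T)-q[2],[*c,15],loss='soft_l1').x
    return s[:2],s[2]
E
python3 - <<'E'
from h import *
seeds=dict(slim=(120,273),medium=(190,289),wide=(383,217),widest=(511,254),teal=(184,329),blue=(237,273),bluew=(515,206),eyeA=(168,177),eyeB=(465,170),c_small=(240,209),c_med=(438,290),c_large=(311,155),c_largest=(307,282))
F={n:dict(np.load(f"pics/{n}0.npz")) for n in("top","scene")}
C={n:cloud(F[n]) for n in F}
for n in C:
    b=C[n].reshape(-1,3); b=b[(abs(b[:,0]-450)<250)&(abs(b[:,1])<400)]; print(n,'bench z',np.nanmedian(b[:,2]))
for k,(u,v) in seeds.items():
    s=C["top"][v,u]; o=[]
    for n in C:
        P=C[n].reshape(-1,3); d=np.hypot(*(P[:,:2]-s[:2]).T)
        q=P[(d<48)&(P[:,2]>6)]
        if k[0]=='c':
            w=q[q[:,2]>10]; c,r=fitc(w[:,:2]); o.append((n,len(w),*np.round(c,1),round(r,1),'z',round(np.percentile(w[:,2],95),1)))
        else:
            d=np.hypot(*(q[:,:2]-s[:2]).T);q=q[d<35]; t=q[q[:,2]>np.percentile(q[:,2],99)-5]
            o.append((n,len(q),'topc',*np.round((t.min(0)+t.max(0))[:2]/2,1),'z',round(np.percentile(q[:,2],98),1),'w',*np.round(np.ptp(q,axis=0)[:2],0)))
    print(k,np.round(s,0));[print('   ',*x) for x in o]
E
```

```text
top bench z -0.1446008980933584
scene bench z -0.2630465085968581
slim [455. 352.  53.]
    top 230 topc 456.2 358.2 z 59.1 w 24.0 22.0
    scene 341 topc 456.1 360.0 z 59.0 w 24.0 24.0
medium [424. 227.  55.]
    top 319 topc 425.2 233.0 z 57.5 w 32.0 32.0
    scene 438 topc 424.8 235.8 z 57.2 w 32.0 31.0
wide [ 545. -119.   56.]
    top 445 topc 548.3 -122.2 z 56.3 w 40.0 41.0
    scene 608 topc 548.3 -119.8 z 55.0 w 44.0 41.0
widest [ 474. -349.   53.]
    top 767 topc 475.2 -355.7 z 54.5 w 49.0 50.0
    scene 716 topc 474.4 -352.5 z 52.8 w 51.0 53.0
teal [354. 239.  56.]
    top 332 topc 351.8 244.2 z 57.1 w 32.0 32.0
    scene 399 topc 352.3 247.5 z 57.0 w 27.0 32.0
blue [451. 143.  56.]
    top 281 topc 451.8 146.9 z 57.9 w 31.0 31.0
    scene 424 topc 451.2 149.8 z 57.0 w 30.0 31.0
bluew [ 561. -359.   54.]
    top 750 topc 563.5 -370.8 z 55.0 w 50.0 49.0
    scene 809 topc 564.6 -368.0 z 53.3 w 53.0 51.0
eyeA [627. 267.  46.]
    top 478 topc 627.9 269.1 z 51.4 w 41.0 42.0
    scene 715 topc 628.4 272.1 z 50.6 w 43.0 41.0
eyeB [ 629. -272.   48.]
    top 491 topc 630.6 -274.1 z 52.2 w 41.0 41.0
    scene 642 topc 631.0 -272.3 z 50.3 w 44.0 43.0
c_small [570. 143.   6.]
    top 160 569.6 143.0 21.8 z 16.4
    scene 198 570.9 145.7 21.7 z 15.5
c_med [ 409. -228.    7.]
    top 198 411.0 -227.8 25.9 z 16.6
    scene 161 411.1 -224.9 25.9 z 14.9
c_large [671.   6.   4.]
    top 233 670.0 6.9 30.2 z 16.3
    scene 297 671.1 9.6 30.3 z 15.6
c_largest [430.  19.   4.]
    top 247 431.5 20.3 34.7 z 15.7
    scene 235 431.9 23.3 34.8 z 15.5
```

Heights and widths agree in both views, within 3 mm. I'll go above the slim one and check it with the wrist camera. The present yaw keeps the fingers clear of neighbours everywhere.

Request:
{"api": "send_rows", "payload": {
  "turn": [
    [0,0,0],
    [0,0,0],
    [0,0,0],
    [0,0,0],
    [0,0,0],
    [0,0,0],
    [0,0,0],
    [0,0,0],
    [0,0,0],
    [0,0,0]
  ],
  "slide": [
    [46,-28,-12],
    [92,-57,-24],
    [138,-85,-36],
    [184,-114,-48],
    [228,-142,-61],
    [228,-142,-61],
    [228,-142,-61],
    [228,-142,-61],
    [228,-142,-61],
    [228,-142,-61]
  ],
  "jaw": [0,0,0,0,0,0,0,0,0,0]
}}

```text
t: 1.1
eef_pos: [454.7, 359.5, 170.8]
orientation: [0.663, 3.071, 0.001]
contact_force: [-0.3, 0.1, -0.8]
opening: 86.1
grasp_force: 0.0
```

```bash
cat >> h.py <<'E'
from scipy.spatial.transform import Rotation as Rt
def wrist(tag=None):
    from cell import observe,grab_frame
    s=observe(); f=grab_frame("wrist"); T=np.eye(4); T[:3,:3]=Rt.from_rotvec(s["orientation"]).as_matrix(); T[:3,3]=s["eef_pos"]
    if tag: cv2.imwrite(f"pics/{tag}.png",f["image"][:,:,::-1])
    return s,f,T@f["tool_from_camera"]
def circ(P,c,zlo,zhi,R,r=None):
    P=P.reshape(-1,3);d=np.hypot(*(P[:,:2]-c).T)
    q=P[(d<R)&(P[:,2]>zlo)&(P[:,2]<zhi)]
    if len(q)<15: return None
    c,r=fitc(q[:,:2],r); return np.round(c,1),round(r,1),len(q),np.round(np.percentile(P[(d<R)][:,2],[98]),1)
E
python3 - <<'E'
from h import *
s,f,T=wrist("w1"); print(np.round(s["eef_pos"],1),np.round(s["orientation"],3))
P=cloud(f,T); print(np.round(T,2).tolist(), np.nanmedian(P[...,2]))
print(circ(P,(456,359),10,38,30),circ(P,(456,359),10,38,30,12))
E
```

```text
[454.7 359.5 170.8] [6.630e-01 3.071e+00 1.000e-03]
[[0.41, 0.87, 0.28, 382.89], [0.91, -0.39, -0.13, 391.81], [0.0, 0.31, -0.95, 312.7], [0.0, 0.0, 0.0, 1.0]] -0.3664597594773227
(array([455. , 360.2]), np.float64(11.8), 234, array([258.1])) (array([455.2, 360.1]), 12, 234, array([258.1]))
```

View pics/w1.png

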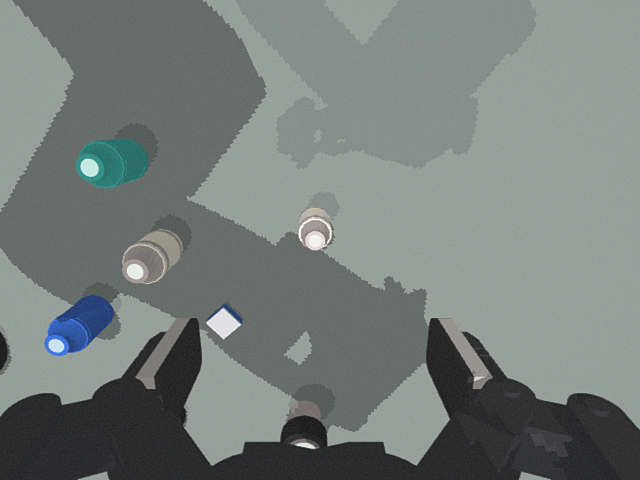

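The close view shows the slim white objective at pixel (315,230), alone, with the measured radius of 11.8 mm. The medium is at (150,255), with teal (110,165) and blue (80,325) beside it. Next I grasp the slim one.

Request:
{"api": "send_rows", "payload": {
  "turn": [
    [0,0,0],
    [0,0,0],
    [0,0,0],
    [0,0,0],
    [0,0,0],
    [0,0,0],
    [0,0,0],
    [0,0,0],
    [0,0,0],
    [0,0,0],
    [0,0,0],
    [0,0,0],
    [0,0,0],
    [0,0,0],
    [0,0,0],
    [0,0,0],
    [0,0,0],
    [0,0,0],
    [0,0,0],
    [0,0,0]
  ],
  "slide": [
    [0,1,-30],
    [0,1,-60],
    [0,1,-90],
    [0,1,-115],
    [0,1,-135],
    [0,1,-148],
    [0,1,-156],
    [0,1,-156],
    [0,1,-156],
    [0,1,-156],
    [0,1,-156],
    [0,1,-156],
    [0,1,-156],
    [0,1,-156],
    [0,1,-156],
    [0,1,-156],
    [0,1,-156],
    [0,1,-156],
    [0,1,-156],
    [0,1,-156]
  ],
  "jaw": [0,0,0,0,0,0,0,0,0.3,0.6,0.8,1,1,1,1,1,1,1,1,1]
}}

```text
t: 3.15
eef_pos: [455.9, 359.8, 14.9]
orientation: [0.665, 3.07, 0.001]
contact_force: [-0.7, -0.4, 5.1]
opening: 22.0
grasp_force: 58.6
```

Request:
{"api": "send_rows", "payload": {
  "turn": [
    [0,0,0],
    [0,0,0],
    [0,0,0],
    [0,0,0],
    [0,0,0],
    [0,0,0],
    [0,0,0],
    [0,0,0],
    [0,0,0],
    [0,0,0],
    [0,0,0],
    [0,0,0],
    [0,0,0],
    [0,0,0],
    [0,0,0],
    [0,0,0],
    [0,0,0],
    [0,0,0]
  ],
  "slide": [
    [0,0,10],
    [0,0,30],
    [0,0,60],
    [0,0,85],
    [6,-11,90],
    [17,-32,90],
    [33,-61,90],
    [50,-93,90],
    [67,-125,90],
    [84,-156,90],
    [99,-184,90],
    [109,-203,90],
    [115,-214,90],
    [115,-214,90],
    [115,-214,90],
    [115,-214,90],
    [115,-214,90],
    [115,-214,90]
  ],
  "jaw": [1,1,1,1,1,1,1,1,1,1,1,1,1,1,1,1,1,1]
}}

```text
t: 4.95
eef_pos: [570.4, 146.3, 104.4]
orientation: [0.664, 3.071, 0.0]
contact_force: [0.5, 0.8, -0.7]
opening: 22.0
grasp_force: 58.8
```

Run:
```python
from h import *
s,f,T=wrist("w2"); print(np.round(s["eef_pos"],1),s["opening"],s["grasp_force"])
P=cloud(f,T)
print('cup',circ(P,(570.5,145),9.5,20,40),circ(P,(570.5,145),9.5,20,40,22))
e=s["eef_pos"];Q=P.reshape(-1,3);d=np.hypot(*(Q[:,:2]-e[:2]).T);q=Q[(d<25)&(Q[:,2]>60)&(Q[:,2]<170)]
print(len(q),np.percentile(q[:,2],[1,10,50,90,99]))
for a,b in((82,94),(94,104),(104,125)): print(a,circ(P,e[:2],a,b,20,12),circ(P,e[:2],a,b,20))
```

```text
[570.4 146.3 104.4] 22.01887394144999 58.803550601005554
cup (array([568.1, 145.4]), np.float64(21.6), 1389, array([190.8])) (array([568.2, 145.4]), 22, 1389, array([190.8]))
14641 [ 94.05187692 112.01391027 137.70605973 156.56720416 168.99513158]
82 (array([569.6, 146.5]), 12, 145, array([187.6])) (array([569.9, 146.4]), np.float64(12.3), 145, array([187.6]))
94 (array([569.6, 146.5]), 12, 590, array([187.6])) (array([569.5, 146.6]), np.float64(11.9), 590, array([187.6]))
104 (array([569.3, 146.7]), 12, 2147, array([187.6])) (array([633.2, 117.7]), np.float64(80.7), 2147, array([187.6]))
```

View pics/w2.png

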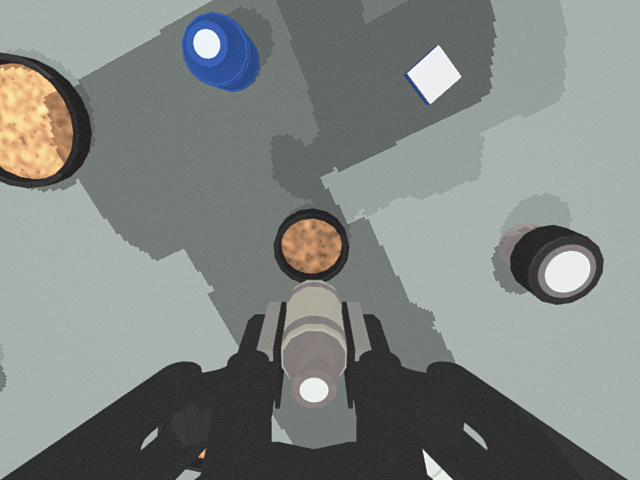

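The objective hangs upright at (569.5,146.5), and the cup is seen ahead at (312,245), world about (569,145.5). I lower it into the cup, release and retreat.

Request:
{"api": "send_rows", "payload": {
  "turn": [
    [0,0,0],
    [0,0,0],
    [0,0,0],
    [0,0,0],
    [0,0,0],
    [0,0,0],
    [0,0,0],
    [0,0,0],
    [0,0,0],
    [0,0,0],
    [0,0,0],
    [0,0,0],
    [0,0,0],
    [0,0,0],
    [0,0,0],
    [0,0,0],
    [0,0,0],
    [0,0,0],
    [0,0,0],
    [0,0,0]
  ],
  "slide": [
    [-1,-1,-20],
    [-1,-1,-40],
    [-1,-1,-58],
    [-1,-1,-70],
    [-1,-1,-77],
    [-1,-1,-81],
    [-1,-1,-83],
    [-1,-1,-84],
    [-1,-1,-85],
    [-1,-1,-85.5],
    [-1,-1,-85.5],
    [-1,-1,-85.5],
    [-1,-1,-85.5],
    [-1,-1,-85.5],
    [-1,-1,-85.5],
    [-1,-1,-85.5],
    [-1,-1,-85.5],
    [-1,-1,-70],
    [-1,-1,-40],
    [-1,-1,0]
  ],
  "jaw": [1,1,1,1,1,1,1,1,1,1,1,0.6,0.4,0.2,0,0,0,0,0,0]
}}

```text
t: 7.0
eef_pos: [568.8, 144.5, 104.0]
orientation: [-0.665, -3.067, 0.002]
contact_force: [-0.2, -0.0, -0.1]
opening: 85.1
grasp_force: 0.0
```

Run:
```python
from h import *
s,f,T=wrist(); print(np.round(s["eef_pos"],1),s["opening"])
P=cloud(f,T); print('slim',circ(P,(569,145.5),20,42,30,12),'med',circ(P,(425,235),10,38,30,16))
from cell import grab_frame
for n in("top","scene"):
    P=cloud(grab_frame(n));print(n,circ(P,(569,145.5),20,42,20,12),circ(P,(569,145.5),57,66,20),circ(P,(425,235),10,38,25,16))
```

```text
[568.8 144.5 104. ] 85.05114946587562
slim (array([569. , 144.8]), 12, 403, array([191.2])) med None
top None None None
scene (array([569. , 145.8]), 12, 115, array([409.4])) (array([570.1, 145.6]), np.float64(5.2), 53, array([409.4])) (array([450.3, 250.1]), 16, 98, array([57.1]))
```

Request:
{"api": "send_rows", "payload": {
  "turn": [
    [0,0,0],
    [0,0,0],
    [0,0,0],
    [0,0,0],
    [0,0,0],
    [0,0,0],
    [0,0,0],
    [0,0,0]
  ],
  "slide": [
    [-40,25,20],
    [-80,50,30],
    [-115,71,36],
    [-145,90,36],
    [-145,90,36],
    [-145,90,36],
    [-145,90,36],
    [-145,90,36]
  ],
  "jaw": [0,0,0,0,0,0,0,0]
}}

```text
t: 7.95
eef_pos: [425.4, 234.1, 139.9]
orientation: [-0.667, -3.07, 0.0]
contact_force: [-0.7, 0.3, -0.0]
opening: 85.9
grasp_force: 0.0
```

Run:
```python
from h import *
s,f,T=wrist("w3"); print(np.round(s["eef_pos"],1),s["opening"])
P=cloud(f,T); print('med',circ(P,(425,235),10,38,28,16),circ(P,(425,235),10,38,28))
```

```text
[425.4 234.1 139.9] 85.92297676946164
med (array([424.1, 235.1]), 16, 378, array([227.])) (array([423.9, 235.1]), np.float64(15.9), 378, array([227.]))
```

View pics/w3.png

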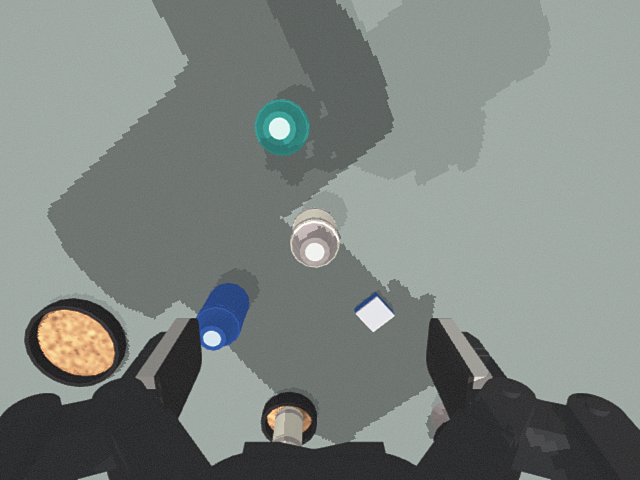

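The medium white objective is at pixel (315,238), r 15.9 mm, at world (424.1,235.1). Teal (280,127) and blue (225,310) are clear of the finger lines.

Request:
{"api": "send_rows", "payload": {
  "turn": [
    [0,0,0],
    [0,0,0],
    [0,0,0],
    [0,0,0],
    [0,0,0],
    [0,0,0],
    [0,0,0],
    [0,0,0],
    [0,0,0],
    [0,0,0],
    [0,0,0],
    [0,0,0],
    [0,0,0],
    [0,0,0],
    [0,0,0],
    [0,0,0],
    [0,0,0],
    [0,0,0],
    [0,0,0],
    [0,0,0]
  ],
  "slide": [
    [0,0.5,-30],
    [0,0.5,-60],
    [0,0.5,-85],
    [0,0.5,-105],
    [0,0.5,-118],
    [0,0.5,-127],
    [0,0.5,-127],
    [0,0.5,-127],
    [0,0.5,-127],
    [0,0.5,-127],
    [0,0.5,-127],
    [0,0.5,-127],
    [0,0.5,-127],
    [0,0.5,-127],
    [0,0.5,-127],
    [0,0.5,-127],
    [0,0.5,-127],
    [0,0.5,-127],
    [0,0.5,-117],
    [0,0.5,-97]
  ],
  "jaw": [0,0,0,0,0,0,0,0.3,0.6,0.8,1,1,1,1,1,1,1,1,1,1]
}}

```text
t: 10.0
eef_pos: [423.9, 234.9, 43.3]
orientation: [-0.665, -3.068, 0.002]
contact_force: [0.7, -0.1, 0.0]
opening: 30.7
grasp_force: 59.4
```

Request:
{"api": "send_rows", "payload": {
  "turn": [
    [0,0,0],
    [0,0,0],
    [0,0,0],
    [0,0,0],
    [0,0,0],
    [0,0,0],
    [0,0,0],
    [0,0,0],
    [0,0,0],
    [0,0,0],
    [0,0,0],
    [0,0,0],
    [0,0,0],
    [0,0,0],
    [0,0,0],
    [0,0,0],
    [0,0,0],
    [0,0,0],
    [0,0,0],
    [0,0,0]
  ],
  "slide": [
    [0,0,25],
    [0,0,50],
    [0,-10,61],
    [-1,-30,61],
    [-2,-60,61],
    [-3,-95,61],
    [-4,-135,61],
    [-5,-175,61],
    [-6,-215,61],
    [-8,-255,61],
    [-9,-295,61],
    [-10,-335,61],
    [-11,-370,61],
    [-12,-400,61],
    [-13,-425,61],
    [-14,-445,61],
    [-14,-456,61],
    [-14,-461,61],
    [-14,-461,61],
    [-14,-461,61]
  ],
  "jaw": [1,1,1,1,1,1,1,1,1,1,1,1,1,1,1,1,1,1,1,1]
}}

```text
t: 12.0
eef_pos: [410.5, -225.0, 104.3]
orientation: [-0.664, -3.07, -0.001]
contact_force: [-0.6, -0.2, -0.9]
opening: 30.1
grasp_force: 59.6
```

```bash
cat > held.py <<'E'
import sys
from h import *
x,y,rc,ro,bot=map(float,sys.argv[1:6])
s,f,T=wrist(sys.argv[6]); e=s["eef_pos"]; print(np.round(e,1),np.round(s["orientation"],3),s["opening"],s["grasp_force"])
P=cloud(f,T)
print('cup',circ(P,(x,y),9.5,20,rc+18,rc))
for a,b in((bot-2,bot+8),(bot+8,bot+20)): print('obj',a,circ(P,e[:2],a,b,ro+8,ro))
E
python3 held.py 411 -226 26 16 91 w4
```

```text
[ 410.5 -225.   104.3] [-6.64e-01 -3.07e+00 -1.00e-03] 30.089867094796123 59.552979469299316
cup (array([ 409. , -226.4]), 26.0, 1384, array([190.5]))
obj 89.0 (array([ 409.6, -224.8]), 16.0, 535, array([190.7]))
obj 99.0 (array([ 409.7, -224.9]), 16.0, 1032, array([190.7]))
```

Request:
{"api": "send_rows", "payload": {
  "turn": [
    [0,0,0],
    [0,0,0],
    [0,0,0],
    [0,0,0],
    [0,0,0],
    [0,0,0],
    [0,0,0],
    [0,0,0],
    [0,0,0],
    [0,0,0],
    [0,0,0],
    [0,0,0],
    [0,0,0],
    [0,0,0],
    [0,0,0],
    [0,0,0],
    [0,0,0],
    [0,0,0],
    [0,0,0],
    [0,0,0]
  ],
  "slide": [
    [0,-1,-20],
    [0,-1,-40],
    [0,-1,-58],
    [0,-1,-70],
    [0,-1,-77],
    [0,-1,-81],
    [0,-1,-83],
    [0,-1,-84.5],
    [0,-1,-86],
    [0,-1,-86.5],
    [0,-1,-86.5],
    [0,-1,-86.5],
    [0,-1,-86.5],
    [0,-1,-86.5],
    [0,-1,-86.5],
    [0,-1,-86.5],
    [0,-1,-86.5],
    [0,-1,-70],
    [0,-1,-40],
    [0,-1,0]
  ],
  "jaw": [1,1,1,1,1,1,1,1,1,1,1,0.6,0.4,0.2,0,0,0,0,0,0]
}}

```text
t: 14.05
eef_pos: [410.0, -226.3, 104.3]
orientation: [-0.665, -3.067, -0.003]
contact_force: [0.5, 0.3, 0.4]
opening: 85.3
grasp_force: 0.0
```

Run:
```python
from h import *
s,f,T=wrist(); print(np.round(s["eef_pos"],1),s["opening"])
P=cloud(f,T); print('med',circ(P,(411,-226),20,42,30,16))
```

```text
[ 410.  -226.3  104.3] 85.29144324415842
med (array([ 410. , -226.7]), 16, 471, array([191.5]))
```

Request:
{"api": "send_rows", "payload": {
  "turn": [
    [0,0,0],
    [0,0,0],
    [0,0,0],
    [0,0,0],
    [0,0,0],
    [0,0,0],
    [0,0,0],
    [0,0,0]
  ],
  "slide": [
    [35,27,20],
    [75,58,30],
    [110,84,36],
    [138,106,36],
    [138,106,36],
    [138,106,36],
    [138,106,36],
    [138,106,36]
  ],
  "jaw": [0,0,0,0,0,0,0,0]
}}

```text
t: 14.9
eef_pos: [548.0, -121.6, 140.3]
orientation: [-0.667, -3.069, 0.0]
contact_force: [0.3, 0.1, 0.2]
opening: 85.4
grasp_force: 0.0
```

Run:
```python
from h import *
s,f,T=wrist("w5"); print(np.round(s["eef_pos"],1),s["opening"])
P=cloud(f,T); print('wide',circ(P,(548,-120.5),10,36,33,20.5),circ(P,(548,-120.5),10,36,33))
```

```text
[ 548.  -121.6  140.3] 85.42970130767061
wide (array([ 547.1, -121.3]), 20.5, 388, array([227.6])) (array([ 547. , -121.2]), np.float64(20.4), 388, array([227.6]))
```

View pics/w5.png

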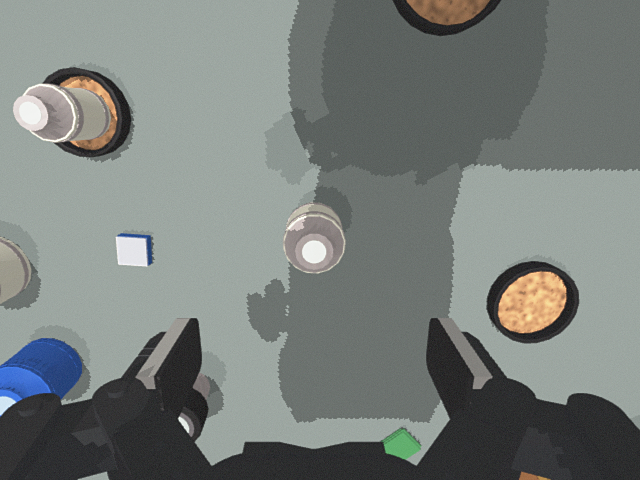

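The wide objective is centred at (315,240), r 20.4 mm, with free space around it. The medium stands in its cup at (90,115).

Request:
{"api": "send_rows", "payload": {
  "turn": [
    [0,0,0],
    [0,0,0],
    [0,0,0],
    [0,0,0],
    [0,0,0],
    [0,0,0],
    [0,0,0],
    [0,0,0],
    [0,0,0],
    [0,0,0],
    [0,0,0],
    [0,0,0],
    [0,0,0],
    [0,0,0],
    [0,0,0],
    [0,0,0],
    [0,0,0],
    [0,0,0],
    [0,0,0],
    [0,0,0]
  ],
  "slide": [
    [-1,0,-30],
    [-1,0,-60],
    [-1,0,-85],
    [-1,0,-105],
    [-1,0,-120],
    [-1,0,-129],
    [-1,0,-129],
    [-1,0,-129],
    [-1,0,-129],
    [-1,0,-129],
    [-1,0,-129],
    [-1,0,-129],
    [-1,0,-129],
    [-1,0,-129],
    [-1,0,-129],
    [-1,0,-129],
    [-1,0,-129],
    [-1,0,-129],
    [-1,0,-119],
    [-1,0,-99]
  ],
  "jaw": [0,0,0,0,0,0,0,0.3,0.5,0.7,1,1,1,1,1,1,1,1,1,1]
}}

```text
t: 16.95
eef_pos: [546.8, -120.5, 41.0]
orientation: [-0.665, -3.067, -0.001]
contact_force: [-0.1, -0.4, -1.8]
opening: 39.5
grasp_force: 60.7
```

Request:
{"api": "send_rows", "payload": {
  "turn": [
    [0,0,0],
    [0,0,0],
    [0,0,0],
    [0,0,0],
    [0,0,0],
    [0,0,0],
    [0,0,0],
    [0,0,0],
    [0,0,0],
    [0,0,0],
    [0,0,0],
    [0,0,0],
    [0,0,0],
    [0,0,0],
    [0,0,0]
  ],
  "slide": [
    [0,0,25],
    [0,0,50],
    [6,6,63],
    [18,19,63],
    [35,37,63],
    [55,58,63],
    [75,79,63],
    [93,97,63],
    [107,112,63],
    [117,123,63],
    [123,129,63],
    [123,129,63],
    [123,129,63],
    [123,129,63],
    [123,129,63]
  ],
  "jaw": [1,1,1,1,1,1,1,1,1,1,1,1,1,1,1]
}}

```text
t: 18.45
eef_pos: [670.4, 7.6, 104.4]
orientation: [-0.667, -3.07, 0.0]
contact_force: [-0.2, 0.2, -2.2]
opening: 39.4
grasp_force: 60.8
```

```bash
python3 held.py 670.5 8.5 30.3 20.5 93 w6
```

```text
[670.4   7.6 104.4] [-0.667 -3.07   0.   ] 39.392183221772434 60.765581130981445
cup (array([669. ,   8.7]), 30.3, 1492, array([190.4]))
obj 91.0 (array([669.6,   7.8]), 20.5, 649, array([191.2]))
obj 101.0 (array([669.7,   7.7]), 20.5, 1298, array([191.2]))
```

Request:
{"api": "send_rows", "payload": {
  "turn": [
    [0,0,0],
    [0,0,0],
    [0,0,0],
    [0,0,0],
    [0,0,0],
    [0,0,0],
    [0,0,0],
    [0,0,0],
    [0,0,0],
    [0,0,0],
    [0,0,0],
    [0,0,0],
    [0,0,0],
    [0,0,0],
    [0,0,0],
    [0,0,0],
    [0,0,0],
    [0,0,0],
    [0,0,0],
    [0,0,0]
  ],
  "slide": [
    [0,1,-20],
    [0,1,-40],
    [0,1,-58],
    [0,1,-70],
    [0,1,-78],
    [0,1,-82],
    [0,1,-85],
    [0,1,-86.5],
    [0,1,-88],
    [0,1,-88.5],
    [0,1,-88.5],
    [0,1,-88.5],
    [0,1,-88.5],
    [0,1,-88.5],
    [0,1,-88.5],
    [0,1,-88.5],
    [0,1,-88.5],
    [0,1,-70],
    [0,1,-40],
    [0,1,0]
  ],
  "jaw": [1,1,1,1,1,1,1,1,1,1,1,0.5,0.3,0.1,0,0,0,0,0,0]
}}

```text
t: 20.5
eef_pos: [669.8, 9.3, 103.8]
orientation: [-0.665, -3.067, 0.0]
contact_force: [0.7, 0.5, -0.2]
opening: 85.5
grasp_force: 0.0
```

Run:
```python
from h import *
s,f,T=wrist(); print(np.round(s["eef_pos"],1),s["opening"])
P=cloud(f,T); print('wide',circ(P,(670,8.5),20,40,33,20.5))
```

```text
[669.8   9.3 103.8] 85.45294365584081
wide (array([670.2,   9.3]), 20.5, 505, array([191.]))
```

Request:
{"api": "send_rows", "payload": {
  "turn": [
    [0,0,0],
    [0,0,0],
    [0,0,0],
    [0,0,0],
    [0,0,0],
    [0,0,0],
    [0,0,0],
    [0,0,0],
    [0,0,0],
    [0,0,0],
    [0,0,0],
    [0,0,0],
    [0,0,0],
    [0,0,0]
  ],
  "slide": [
    [-10,-18,20],
    [-30,-55,36],
    [-50,-92,36],
    [-70,-130,36],
    [-90,-167,36],
    [-110,-204,36],
    [-130,-241,36],
    [-150,-278,36],
    [-170,-315,36],
    [-186,-344,36],
    [-196,-363,36],
    [-196,-363,36],
    [-196,-363,36],
    [-196,-363,36]
  ],
  "jaw": [0,0,0,0,0,0,0,0,0,0,0,0,0,0]
}}

```text
t: 21.95
eef_pos: [475.1, -352.9, 140.3]
orientation: [-0.664, -3.071, -0.0]
contact_force: [-0.7, 0.2, 0.3]
opening: 85.2
grasp_force: 0.0
```

Run:
```python
from h import *
s,f,T=wrist("w7"); print(np.round(s["eef_pos"],1),s["opening"])
P=cloud(f,T); print('widest',circ(P,(474.5,-353.5),10,36,38,25),circ(P,(474.5,-353.5),10,36,38))
```

```text
[ 475.1 -352.9  140.3] 85.1631158649293
widest (array([ 473.2, -354.9]), 25, 425, array([227.7])) (array([ 473. , -354.8]), np.float64(24.9), 425, array([227.7]))
```

View pics/w7.png

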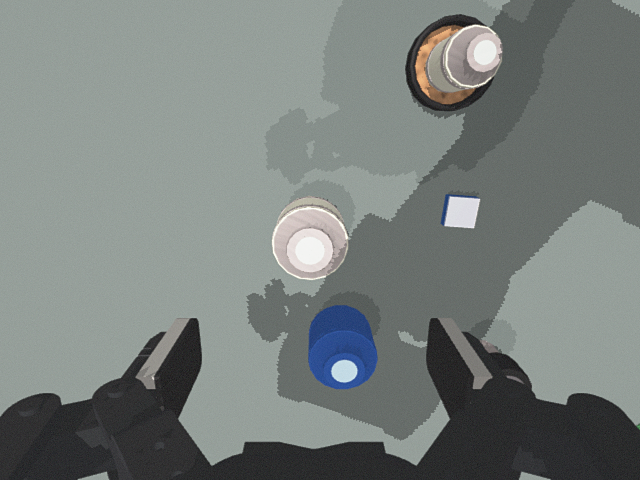

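The widest white objective is at (310,240), r 24.9 mm. The blue look-alike at (343,348) is beside it, off the closing line.

Request:
{"api": "send_rows", "payload": {
  "turn": [
    [0,0,0],
    [0,0,0],
    [0,0,0],
    [0,0,0],
    [0,0,0],
    [0,0,0],
    [0,0,0],
    [0,0,0],
    [0,0,0],
    [0,0,0],
    [0,0,0],
    [0,0,0],
    [0,0,0],
    [0,0,0],
    [0,0,0],
    [0,0,0],
    [0,0,0],
    [0,0,0],
    [0,0,0],
    [0,0,0]
  ],
  "slide": [
    [-1,-0.5,-30],
    [-1,-0.5,-60],
    [-1,-0.5,-85],
    [-1,-0.5,-105],
    [-1,-0.5,-120],
    [-1,-0.5,-130],
    [-1,-0.5,-130],
    [-1,-0.5,-130],
    [-1,-0.5,-130],
    [-1,-0.5,-130],
    [-1,-0.5,-130],
    [-1,-0.5,-130],
    [-1,-0.5,-130],
    [-1,-0.5,-130],
    [-1,-0.5,-130],
    [-1,-0.5,-130],
    [-1,-0.5,-130],
    [-1,-0.5,-130],
    [-1,-0.5,-120],
    [-1,-0.5,-100]
  ],
  "jaw": [0,0,0,0,0,0,0,0.2,0.4,0.6,1,1,1,1,1,1,1,1,1,1]
}}

```text
t: 24.0
eef_pos: [473.0, -353.7, 39.9]
orientation: [-0.665, -3.068, -0.003]
contact_force: [-0.6, 0.5, -1.5]
opening: 48.6
grasp_force: 62.4
```

Request:
{"api": "send_rows", "payload": {
  "turn": [
    [0,0,0],
    [0,0,0],
    [0,0,0],
    [0,0,0],
    [0,0,0],
    [0,0,0],
    [0,0,0],
    [0,0,0],
    [0,0,0],
    [0,0,0],
    [0,0,0],
    [0,0,0],
    [0,0,0],
    [0,0,0],
    [0,0,0],
    [0,0,0],
    [0,0,0],
    [0,0,0],
    [0,0,0],
    [0,0,0]
  ],
  "slide": [
    [0,0,25],
    [0,0,50],
    [-1,8,64],
    [-3,25,64],
    [-6,50,64],
    [-9,80,64],
    [-13,115,64],
    [-17,150,64],
    [-21,185,64],
    [-25,220,64],
    [-28,255,64],
    [-32,288,64],
    [-35,317,64],
    [-38,342,64],
    [-40,360,64],
    [-41,371,64],
    [-42,376,64],
    [-42,376,64],
    [-42,376,64],
    [-42,376,64]
  ],
  "jaw": [1,1,1,1,1,1,1,1,1,1,1,1,1,1,1,1,1,1,1,1]
}}

```text
t: 26.0
eef_pos: [431.8, 21.0, 104.3]
orientation: [0.667, 3.07, -0.0]
contact_force: [-0.5, -0.0, -2.6]
opening: 48.3
grasp_force: 62.4
```

```bash
python3 held.py 431.7 22 34.8 25 94 w8
```

```text
[431.8  21.  104.3] [ 0.667  3.07  -0.   ] 48.324457414139616 62.42269277572632
cup (array([429.7,  22.4]), 34.8, 1606, array([190.]))
obj 92.0 (array([431. ,  21.2]), 25.0, 754, array([190.9]))
obj 102.0 (array([431.1,  21.1]), 25.0, 1408, array([190.9]))
```

Shift by (0,+1). The grasp height was 10.3, so I release at 14.8 (−89.5).

Request:
{"api": "send_rows", "payload": {
  "turn": [
    [0,0,0],
    [0,0,0],
    [0,0,0],
    [0,0,0],
    [0,0,0],
    [0,0,0],
    [0,0,0],
    [0,0,0],
    [0,0,0],
    [0,0,0],
    [0,0,0],
    [0,0,0],
    [0,0,0],
    [0,0,0],
    [0,0,0],
    [0,0,0],
    [0,0,0],
    [0,0,0],
    [0,0,0],
    [0,0,0]
  ],
  "slide": [
    [0,1,-20],
    [0,1,-40],
    [0,1,-58],
    [0,1,-70],
    [0,1,-78],
    [0,1,-83],
    [0,1,-86],
    [0,1,-88],
    [0,1,-89],
    [0,1,-89.5],
    [0,1,-89.5],
    [0,1,-89.5],
    [0,1,-89.5],
    [0,1,-89.5],
    [0,1,-89.5],
    [0,1,-89.5],
    [0,1,-89.5],
    [0,1,-70],
    [0,1,-40],
    [0,1,0]
  ],
  "jaw": [1,1,1,1,1,1,1,1,1,1,1,0.4,0.3,0.1,0,0,0,0,0,0]
}}

```text
t: 28.05
eef_pos: [430.8, 22.8, 104.5]
orientation: [-0.665, -3.067, -0.0]
contact_force: [0.8, -0.2, 0.3]
opening: 85.6
grasp_force: 0.0
```

Request:
{"api": "send_rows", "payload": {
  "turn": [
    [0,0,0],
    [0,0,0],
    [0,0,0],
    [0,0,0],
    [0,0,0],
    [0,0,0],
    [0,0,0],
    [0,0,0],
    [0,0,0],
    [0,0,0],
    [0,0,0],
    [0,0,0],
    [0,0,0],
    [0,0,0]
  ],
  "slide": [
    [0,0,40],
    [0,0,80],
    [-20,40,110],
    [-45,85,127],
    [-70,130,127],
    [-95,175,127],
    [-120,220,127],
    [-145,270,127],
    [-165,320,127],
    [-185,370,127],
    [-200,420,127],
    [-204,460,127],
    [-204,478,127],
    [-204,478,127]
  ],
  "jaw": [0,0,0,0,0,0,0,0,0,0,0,0,0,0]
}}

```text
t: 29.45
eef_pos: [226.6, 503.6, 230.2]
orientation: [-0.66, -3.071, 0.0]
contact_force: [0.1, -0.1, 0.4]
opening: 85.4
grasp_force: 0.0
```

Run:
```python
from h import *
from cell import grab_frame
G=dict(slim=(569.5,145,12),med=(410.5,-226,16),wide=(670.5,8.8,20.5),widest=(431.5,22,25),eyeA=(628,270,21),eyeB=(631,-273,21))
for n in("top","scene"):
    f=grab_frame(n);cv2.imwrite(f"pics/{n}9.png",f["image"][:,:,::-1]);P=cloud(f);Q=P.reshape(-1,3)
    for k,(x,y,r) in G.items():
        q=Q[(np.hypot(Q[:,0]-x,Q[:,1]-y)<30)]; t=q[q[:,2]>np.percentile(q[:,2],99.5)-5]
        print(n,k,np.round((t.min(0)+t.max(0))[:2]/2,1),'z',round(np.percentile(q[:,2],98),1),circ(P,(x,y),20,40,r+6,r))
```

```text
top slim [569.1 143.5] z 62.1 (array([570. , 143.4]), 12, 19, array([63.2]))
top med [ 411.2 -227.6] z 61.7 (array([ 411. , -228.9]), 16, 41, array([62.3]))
top wide [670.3   8.1] z 59.6 (array([671.3,   7.6]), 20.5, 37, array([59.7]))
top widest [432.2  21.1] z 57.8 None
top eyeA [628.1 268.8] z 50.6 (array([628.3, 270. ]), 21, 46, array([50.7]))
top eyeB [ 630.5 -274.7] z 51.8 (array([ 631.4, -275.9]), 21, 48, array([51.8]))
scene slim [570.3 145.9] z 61.6 (array([569. , 145.6]), 12, 101, array([62.9]))
scene med [ 411.7 -225.3] z 59.8 (array([ 410.1, -225.8]), 16, 123, array([60.1]))
scene wide [671.4  10.1] z 59.3 (array([670.3,  10.1]), 20.5, 180, array([59.4]))
scene widest [435.7  24.1] z 57.2 (array([431.3,  23.7]), 25, 201, array([57.2]))
scene eyeA [629.2 272. ] z 50.4 (array([627.2, 272.2]), 21, 132, array([50.5]))
scene eyeB [ 631.4 -271.4] z 49.9 (array([ 629.9, -273.1]), 21, 137, array([50.]))
```

View pics/scene9.png

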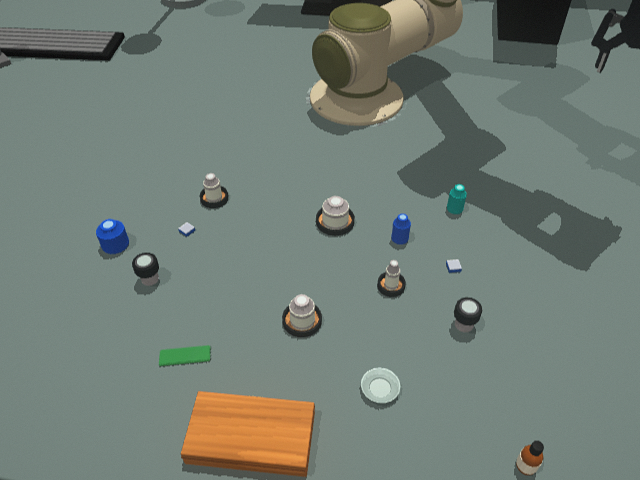

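The picture shows all four upright in their cups: medium (213,190), widest (335,212), slim (392,278), wide (302,315). Their tops are 4 mm above bench height as they should be, and the eyepieces have not moved.

```bash
python3 -c "
from cell import *
print(finish_job())"
```

```text
the job is handed in; nothing more can be done
None
```

All four objectives stand upright in their own cups, within about 2 mm of centre by my final camera measurements; the eyepieces have not moved, and the job was handed in at about 30 s (the hand-in call returned no verdict).

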